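# Hang the parts scoop in its slot on the stock bin's lip

## Task

Pick up the parts scoop and hang it by its own hook on the dark rail along the near lip of the yellow stock bin, cup outside the bin, fully down in the rail's slot so that it cannot slide away. The slot's place along the rail is not known beforehand: feel for it gently with the hook, never forcing it, and leave the carton, the tape roll and the jar where they are.

Things in the scene. Friction and masses are not known exactly. Their poses are not given: they have to be found in the camera images.
- scoop: Upright dipper scoop, 130-230 g, standing on its flat cup. Origin: centre of the cup's underside; z up, x to the hook side. Aluminium cup 64 x 64 x 48 mm high. Stem at x 32 to 36 mm, 24 wide (y). Hook, 28 wide (y): bridge at z 130-138 reaching to +x, tongue pointing down at x 46-50, z 106-130. Red grip on top: 22 (x) x 26 (y) mm, z 138-198, centred at x 38.
- scoop_hook (a point): Middle of the underside of the hook's bridge, at 41, 0, 130 mm in the scoop's frame, axes as the scoop's. This face comes to rest on the rail or slot floor. The hook's gap is 10 mm wide (scoop x 36 to 46) and 24 mm deep below it, open downwards.
- scoop_grip (a point): Point inside the red grip: 38, 0, 175 mm in the scoop's frame; take it from above across its 26 mm width (the scoop's y).
- bin: Yellow open bin, fixed to the bench, 200 (x) x 300 (y) x 153 mm high, walls 6 mm. Origin: centre of underside, z up, -x to the robot. A dark steel rail, 6 mm thick and flush with the wall, stands on the near wall's edge (wall centre x = -97 mm), 220 mm long, top at z 165. The hung scoop's x points as the bin's x, cup outside. Contact is stiff (1 mm per 20 N); over 35 N on bin or rail is too much.
- lip_mid (a point): At rail-top height over the near wall's middle: -97, 0, 165 mm in the bin's frame, y along the rail; NOT the slot. The rail's one slot, 32 mm wide, 12 deep (floor z 153), square-cornered, lies mid-rail; the rail is firmly clamped at a new place each time, slot centre anywhere within y -40 to +40 mm. Find it by sliding the hook along under a few newtons until it drops 12 mm.
- carton: Bystander: small closed brown carton 75 x 60 x 50 mm; origin centre of underside.
- tape: Bystander: orange tape roll lying flat, 90 mm across, 48 mm high; origin centre of underside.
- jar: Bystander: amber jar with black cap, 56 mm across, 85 mm high; origin centre of underside.
Things that resemble listed ones, but are neither listed nor needed, are in the scene too. Of the things like the scoop, leave any that is brown; of the rest the larger one is meant.

How it is judged:
On the way:
1. the scoop is lifted clear of the bench, upright (height (world z) of scoop above 0.045 m and angle between scoop's own z axis and vertical below 0.4 rad), for 0.2 s.
At the end, for the whole second after the job is handed in: The scoop hangs at rest by its hook in the slot: hook top less than 5 mm above the slot floor (on top of the rail it is 12 mm above), within 7 mm of the wall middle, 52 mm of the lip middle; cup outside the bin, leaning under 0.15 rad (x of scoop_hook in the frame of bin between -0.104 and -0.09 m and y of scoop_hook in the frame of bin between -0.052 and 0.052 m and z of scoop_hook in the frame of bin between 0.149 and 0.158 m and x of scoop in the frame of bin below -0.12 m and angle between scoop's own z axis and vertical below 0.15 rad and linear speed of scoop below 0.03 m/s and angular speed of scoop below 0.3 rad/s); the robot touches nothing.
It fails at once if the scoop is pressed or knocked on the bin or its rail with more than 35 N (contact force between scoop and bin above 35 N).
It fails at once if the robot presses on the bin with more than 35 N (contact force between any of the arm, the fingers and bin above 35 N).
It fails at once if the carton, tape roll or jar is moved by more than 20 mm (distance of any of carton, tape, jar from where it was at the start of the episode above 0.02 m).
It also fails if it takes over 72 s, if anything falls off the work surface, if the arm or the gripper's body presses on something with over 40 N, if the wrist force passes 120 N, or if a joint passes its speed limit or range.

## Robot

A 6-joint arm with a two-finger parallel gripper is mounted at the origin on the work surface. World frame = base frame: x ahead of the robot, y to its left, z up, the work surface at z = 0. Lengths are in m, angles in rad, forces in N, time in s.
With the tool pointing down it reaches from about 0.325 to 0.9 m from the base axis. Payload 6.1 kg.
Tool frame: the origin (TCP) lies midway between the tips of the shut fingers; the grasp point (between the pads) lies 19 mm behind it; z points along the fingers, y is the direction in which the jaws open and shut (so a half turn about z gives the same grasp; the last joint's range is limited). The gripper opens to 85 mm and grips with 20 to 120 N. Pads are 22 mm wide; open, the fingers measure 114 mm over their backs; the gripper's body (76 mm by 85 mm) begins 54 mm behind the grasp point. The pads swing forward as they close: fully open they stand 13 mm farther back than shut.
Start: joints at [1.01, 0.22, 1.526, -0, 1.395, -0.126], TCP at [0.263, 0.567, 0.231] pointing down, gripper open.
Joint ranges: [-2.98, 2.98], [-0.91, 2.08], [0.09, 2.57], [-1.24, 4.39], [0.2, 2.65], [-2.68, 2.68]. Speed limits (rad/s): [2.57, 2.57, 3.01, 3.14, 3.14, 3.14].

## Interface

Orientations are given as a unit quaternion [w, x, y, z].
In Python, from workcell import telemetry, viewer, job, finder gives the robot as it stands. The module is installed in compiled form; this text tells all that it offers.
- The arm moves only by the shell command python3 -m inch 'ROWS' [OPENING] [FORCE]. ROWS is JSON, a list that holds one entry, the list of rows, each a list of 6 numbers: the shift along the tool's x, y, z in mm, then the turn, a rotation vector about the tool's x, y, z in degrees. In form: [[[tx, ty, tz, wx, wy, wz], ...]]. A call has 1 to 8 rows; each row is the pose to reach, as a shift and turn from the pose commanded when the call began, along the tool's axes at that moment; what a row does not reach only later rows make up. A row lasts 1/8 s, in which the tool goes at most 62.5 mm and 10.7 degrees, less where a joint would pass 70% of its speed; a pose out of reach is approached as far as the arm can. A call with a gripper value outside its range is refused whole. OPENING is the opening, from 0 (shut) to 1 (fully open), set as the call begins (- or left out, the last holds). The fingers move at their own pace and stop on an object; FORCE is the grip in N (left out, the last holds). Time passes only in rows, so rows that repeat a pose let the fingers close. It gives the time, the measured TCP pose, the force and the opening at its end, in the units of the state.
- telemetry.get_obs(): the state, without advancing time (a new reading comes with each control period).
- viewer.snapshot(name): name is "scene" or "top" or "wrist"; returns a dict with "frame" (400x640x3 uint8, red, green, blue), "K" (3x3 intrinsics, pixels), "eye" and "attitude" of the camera in the world. Camera axes: x right, y down, z forward; pixel columns grow to the right and rows downward; lengths in m; the calibration is good to about 2 mm. A picture is of the moment at which its call begins. There is no depth.
- job.hand_in(): hands the job in, once; it reports no verdict.
Trained networks look in a picture, given as the dict that the camera call returned (one of the last four; its "shot" number tells which), for a name from the list of things; names that differ only in an ending like _2 or _b are one class to them, and where a whole thing is asked for, a point or a joint stands for the part that bears it (a point fixed in the world has none). Each returns a list of dicts, best first, with "p" (0 to 1); they miss things now and then, are a little off and sometimes report something else, mostly with a low value. They report only what shows in the picture. A call takes as long as a camera call. They do not tell look-alikes from the thing itself.
- finder.boxes_of(target, picture): "position" ([x, y, z] in m, in the coordinates of the camera as it stood for that picture, good to about 4 mm: the middle of the surface that is visible of it).
The state is a dict: "t": time; "joints": joint angles; "qd": joint speeds; "tau": joint torques, N m; "position": TCP position; "tcp_rot": TCP orientation; "contact_force": force on the tool from outside, world axes, zero at the start; "ft_torque": the same for the moment, N m; "opening": finger opening in m.
Only numpy, scipy, OpenCV 4.12 (cv2) and the standard library are available. Lean on these libraries where they do the work, as an engineer would, in place of code of your own. Each camera call takes 0.05 s, during which the arm holds its last target.

## Working session

There is one attempt and no reset: what is moved stays moved. The work goes in short steps, Python scripts to look and compute and a shell command to move; the robot and the scene stay as the last step left them, time stands still between calls to the robot, and variables do not carry over. Pictures are saved under pics/ and viewed, and the job is handed in when it is done.

```bash
mkdir -p pics
cat > h.py <<'E'
import numpy as np, cv2
from scipy.spatial.transform import Rotation as R
from workcell import telemetry, viewer, job, finder
def rot(q): return R.from_quat([q[1],q[2],q[3],q[0]])
def cam(s):
    a=np.array(s["attitude"]); return a if a.shape==(3,3) else rot(a).as_matrix()
def save(s,n): cv2.imwrite("pics/"+n,s["frame"][:,:,::-1])
def w(s,p): return cam(s)@np.array(p)+np.array(s["eye"])
def ray(s,u,v,z):
    d=cam(s)@np.linalg.inv(np.array(s["K"]))@np.array([u,v,1.]); e=np.array(s["eye"]); return e+d*(z-e[2])/d[2]
def proj(s,P):
    c=cam(s).T@(np.array(P)-np.array(s["eye"])); p=np.array(s["K"])@c; return p[:2]/p[2]
E
python3 - <<'E'
from h import *
o=telemetry.get_obs(); print({k:np.round(v,3).tolist() for k,v in o.items()})
for n in("scene","top"):
    s=viewer.snapshot(n); save(s,n+"0.png"); print(n,np.round(s["eye"],3),s["attitude"])
    for t in("scoop","bin","carton","tape","jar"):
        for b in finder.boxes_of(t,s): print(t,round(b["p"],2),np.round(w(s,b["position"]),3),np.round(proj(s,w(s,b["position"]))))
E
```

```text
{'t': 0.0, 'joints': [1.01, 0.221, 1.528, 0.0, 1.395, -0.126], 'qd': [0.002, 0.0, 0.0, -0.001, -0.001, 0.001], 'tau': [0.001, -49.689, -38.94, -0.0, 0.011, 0.0], 'position': [0.263, 0.566, 0.23], 'tcp_rot': [-0.0, 0.216, 0.976, -0.001], 'contact_force': [0.081, 0.154, -0.081], 'ft_torque': [0.026, 0.014, 0.017], 'opening': 0.085}
scene [ 0.982 -0.771  0.68 ] [-0.4731429   0.83965854  0.2293128  -0.13610645]
scoop 0.9 [ 0.286 -0.219  0.047] [193. 244.]
scoop 0.88 [ 0.497 -0.185  0.045] [270. 265.]
scoop 0.87 [ 0.373 -0.153  0.035] [238. 244.]
bin 0.87 [0.667 0.03  0.083] [378. 226.]
carton 0.62 [ 0.455 -0.324  0.046] [215. 295.]
carton 0.47 [0.672 0.03  0.082] [380. 227.]
tape 0.85 [ 0.556 -0.274  0.034] [268. 302.]
jar 0.66 [0.425 0.23  0.049] [332. 180.]
top [ 0.293 -0.023  1.048] [ 0.07693427 -0.69565877  0.70975467 -0.07992681]
scoop 0.92 [ 0.478 -0.173  0.028] [366. 215.]
scoop 0.91 [ 0.288 -0.233  0.036] [395. 291.]
scoop 0.82 [ 0.365 -0.139  0.001] [353. 261.]
bin 0.8 [0.681 0.084 0.066] [264. 137.]
carton 0.8 [ 0.436 -0.307  0.048] [421. 230.]
tape 0.84 [ 0.552 -0.274  0.046] [405. 185.]
jar 0.84 [0.414 0.242 0.084] [196. 241.]
```

View pics/scene0.png

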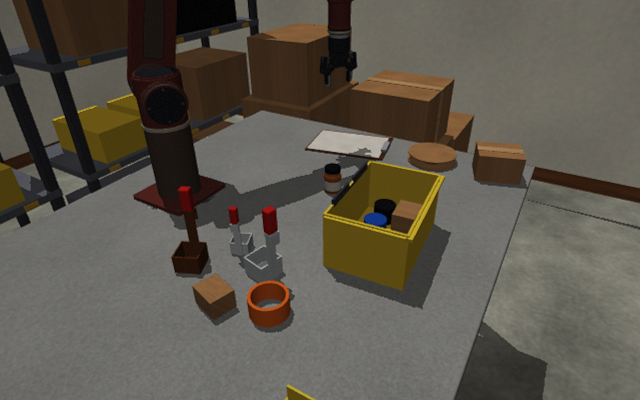

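View pics/top0.png

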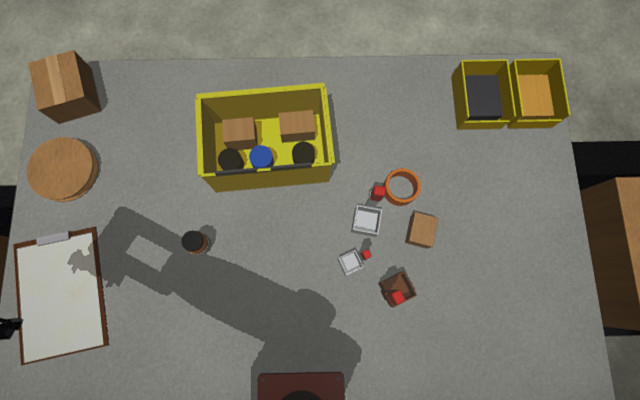

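Run:
```python
import cv2,numpy as np
a=cv2.imread('pics/scene0.png'); b=cv2.imread('pics/top0.png')
cv2.imwrite('pics/c1.png',cv2.resize(a[190:330,150:320],None,fx=4.5,fy=4.2))
cv2.imwrite('pics/c2.png',cv2.resize(b[170:310,320:460],None,fx=4.2,fy=4.2,interpolation=cv2.INTER_CUBIC))
```

```text
(no output)
```

View pics/c1.png

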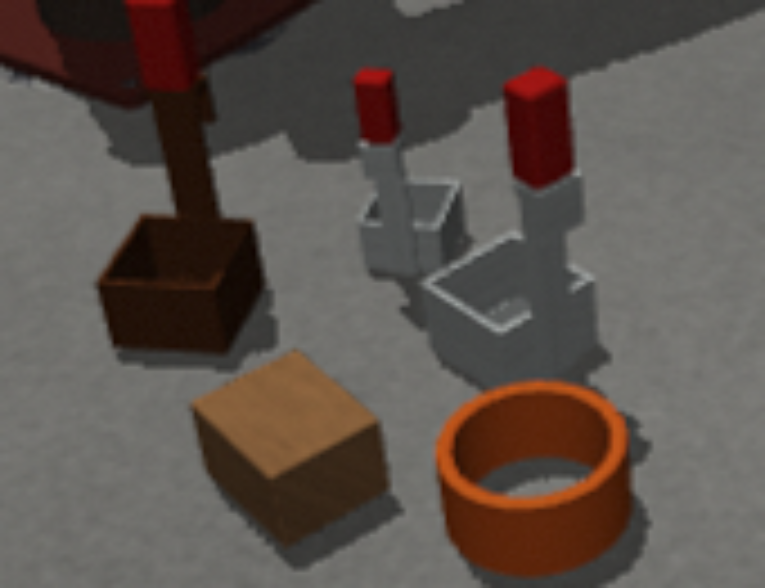

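View pics/c2.png

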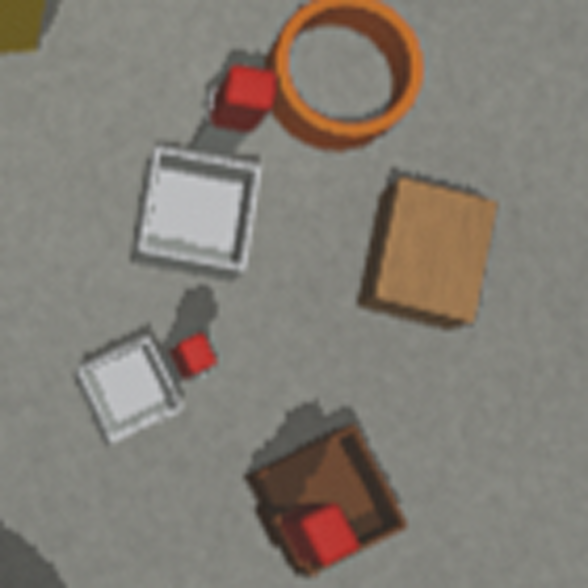

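Candidates in the top view are the brown scoop (397,290), the small aluminium one (350,262) and the large aluminium one (367,219). Brown is excluded and the larger of the other two is meant, so I take (367,219). The close crop confirms it. Its grip stands close to the tape roll. Next I measure its pose and the bin's.

Run:
```python
from h import *
s=viewer.snapshot("top")
f=lambda u,v,z:ray(s,320+u/4.2,170+v/4.2,z)
c=[f(u,v,.048) for u,v in((157,147),(260,158),(243,272),(143,258))]
print(np.round(c,4)); m=np.mean(c,0); print("cup",m)
g=np.mean([f(u,v,.198) for u,v in((232,66),(277,72),(270,110),(226,104))],0); print("grip top",g, np.degrees(np.arctan2(*(g-m)[1::-1])), np.linalg.norm((g-m)[:2]))
for a,b in((0,1),(3,2),(0,3),(1,2)):
    d=c[b]-c[a]; print(np.degrees(np.arctan2(d[1],d[0])),np.linalg.norm(d))
b=s["frame"][70:200,185:345][:,:,::-1]; cv2.imwrite("pics/c3.png",cv2.resize(b,None,fx=5,fy=4.6*1.0869565,interpolation=cv2.INTER_CUBIC)[:600] if 0 else cv2.resize(b,None,fx=4.6,fy=4.6,interpolation=cv2.INTER_CUBIC))
```

```text
[[ 0.5011 -0.1505  0.048 ]
 [ 0.4931 -0.2119  0.048 ]
 [ 0.4248 -0.1977  0.048 ]
 [ 0.4343 -0.1392  0.048 ]]
cup [ 0.46335158 -0.17482163  0.048     ]
grip top [ 0.49980018 -0.18124412  0.198     ] -9.99332190181805 0.037010116167991554
-97.3827316805834 0.06182436928937186
-99.1971231378932 0.05933188890692107
170.33093981069214 0.0677179779147991
168.32153735522294 0.06973854093260326
```

View pics/c3.png

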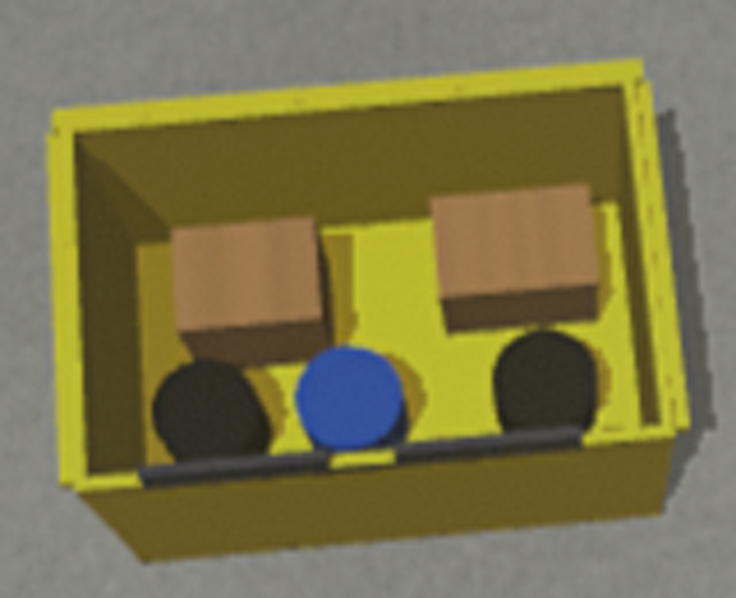

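Run:
```python
from h import *
s=viewer.snapshot("top")
f=lambda u,v,z:ray(s,185+u/4.6,70+v/4.6,z)
NL,NR,FL,FR=[f(*p,.153) for p in((63,488),(689,433),(51,110),(643,61))]
print(np.round([NL,NR,FL,FR],4))
for a,b in((NR,NL),(FR,FL),(NL,FL),(NR,FR)):
    d=b-a; print(np.degrees(np.arctan2(d[1],d[0])),np.linalg.norm(d))
c=np.mean([NL,NR,FL,FR],0); print(c)
y=np.degrees(np.arctan2(*( (NL-NR)+(FL-FR))[[1,0]]))-90; print("yaw",y)
Rb=R.from_euler('z',y,degrees=True)
for p,z in(((140,480),.165),((582,438),.165),((330,462),.153),((397,456),.153),((330,455),.165),((397,449),.165)):
    q=f(*p,z); print(p,np.round(q,4),np.round(Rb.inv().apply(q-[c[0],c[1],0]),4))
```

```text
[[ 0.5539  0.2226  0.153 ]
 [ 0.5764 -0.0896  0.153 ]
 [ 0.7589  0.2369  0.153 ]
 [ 0.7809 -0.0724  0.153 ]]
94.1156128893149 0.3129426505937449
94.07873736690571 0.31012332177643614
4.012611996309209 0.20544830530430472
4.799522350856066 0.20526300089075758
[0.66751774 0.07438847 0.153     ]
yaw 4.097258557659657
(140, 480) [0.5538 0.1817 0.165 ] [-0.1058  0.1151  0.165 ]
(582, 438) [ 0.571  -0.0358  0.165 ] [-0.1041 -0.103   0.165 ]
(330, 462) [0.5648 0.09   0.153 ] [-0.1014  0.0229  0.153 ]
(397, 456) [0.5672 0.0566 0.153 ] [-0.1013 -0.0106  0.153 ]
(330, 455) [0.5647 0.0885 0.165 ] [-0.1015  0.0214  0.165 ]
(397, 449) [0.5672 0.0555 0.165 ] [-0.1015 -0.0116  0.165 ]
```

```bash
cat >> h.py <<'E'
def to(P,yaw):
    """shift (mm) & turn (deg) in tool axes to TCP position P with tool y at azimuth yaw deg, pointing down"""
    o=telemetry.get_obs(); T=rot(o["tcp_rot"])
    yv=np.array([np.cos(np.radians(yaw)),np.sin(np.radians(yaw)),0]); z=np.array([0,0,-1.]); x=np.cross(yv,z)
    D=R.from_matrix(np.stack([x,yv,z],1))
    print("shift",np.round(1000*T.inv().apply(np.array(P)-o["position"]),1),"turn",np.round(np.degrees((T.inv()*D).as_rotvec()),2),"t",o["t"],"F",np.round(o["contact_force"],1),"pos",np.round(o["position"],4))
E
python3 -c "
from h import *
to([.4998,-.1812,.245],80.3)"
```

```text
shift [-529.6 -578.8  -13.7] turn [  0.    -0.   -15.21] t 0.7 F [-0.4 -0.5 -0. ] pos [0.2633 0.5669 0.2313]
```

```bash
python3 -m inch '[[[-36,-40,-14,0,0,0],[-72,-80,-14,0,0,-1],[-110,-120,-14,0,0,-2],[-150,-164,-14,0,0,-4],[-190,-207,-14,0,0,-6],[-230,-251,-14,0,0,-7],[-270,-295,-14,0,0,-8],[-310,-338,-14,0,0,-9]]]' && python3 -m inch '[[[-40,-44,0,0,0,-1],[-80,-88,0,0,0,-2],[-120,-132,0,0,0,-3],[-160,-175,0,0,0,-4],[-190,-207,0,0,0,-5],[-205,-224,0,0,0,-6],[-205,-224,0,0,0,-6]]]'
python3 - <<'E'
from h import *
to([.4998,-.1812,.245],80.3)
s=viewer.snapshot("wrist"); save(s,"w1.png"); print(np.round(s["eye"],3))
E
```

```text
t: 1.7
position: [0.4024, 0.1279, 0.2458]
tcp_rot: [0.001, 0.138, 0.99, 0.0]
contact_force: [1.1, -0.1, 0.9]
opening: 0.0854
t: 2.58
position: [0.538, -0.1433, 0.245]
tcp_rot: [-0.0, 0.088, 0.996, 0.0]
contact_force: [0.1, 0.4, 0.2]
opening: 0.0852
shift [ 31. -44.   0.] turn [ 0.   -0.02 -0.35] t 2.575 F [0.1 0.4 0.2] pos [ 0.538  -0.1433  0.245 ]
[ 0.456 -0.129  0.388]
```

View pics/w1.png

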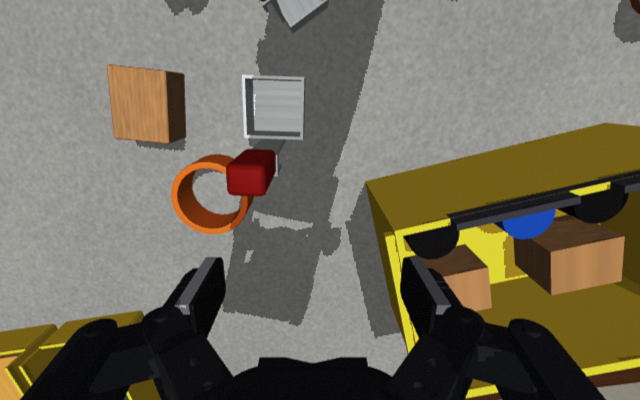

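The wrist view shows the scoop's cup at (274,107), its red grip at (250,172), the tape at (212,193) and the slot at about (595,187). I'll zoom on the scoop.

Run:
```python
import cv2
a=cv2.imread('pics/w1.png')
cv2.imwrite('pics/c4.png',cv2.resize(a[60:210,200:330],None,fx=4,fy=4,interpolation=cv2.INTER_CUBIC))
```

```text
(no output)
```

View pics/c4.png

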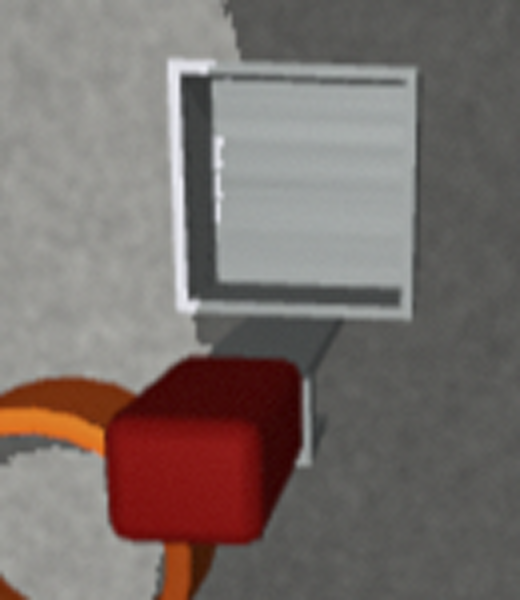

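Run:
```python
from h import *
s=viewer.snapshot("wrist")
f=lambda u,v,z:ray(s,200+u/4-.4,60+v/4-.4,z)
c=[f(u,v,.048) for u,v in((168,58),(419,66),(412,319),(178,312))]
m=np.mean(c,0); print("cup",m)
for a,b in((0,1),(3,2),(0,3),(1,2)):
    d=c[b]-c[a]; print(np.degrees(np.arctan2(d[1],d[0])),np.linalg.norm(d))
q=[f(u,v,.198) for u,v in((107,420),(263,420),(262,542),(112,542))]; g=np.mean(q,0)
print("grip top",g,np.degrees(np.arctan2(*(g-m)[1::-1])),np.linalg.norm((g-m)[:2]))
to([g[0],g[1],.205],80.3)
```

```text
cup [ 0.46393635 -0.17146288  0.048     ]
78.31521878768204 0.06437825601929312
78.31041314798637 0.06393371404142226
-11.767506101203695 0.06459738833707687
-12.161750411018417 0.0646049219567235
grip top [ 0.50088809 -0.17886913  0.198     ] -11.33363136913942 0.03768665127072135
shift [ 29.6 -43.2  40.1] turn [ 0.03 -0.04 -0.24] t 2.675 F [ 0.  -0.3 -0.4] pos [ 0.5375 -0.1415  0.2451]
```

```bash
python3 -c "
from h import *
to([.501,-.179,.225],78.4)"
```

```text
shift [ 29.4 -43.3  20.1] turn [ 0.03 -0.04  1.66] t 2.675 F [ 0.  -0.3 -0.4] pos [ 0.5375 -0.1415  0.2451]
```

```bash
python3 -m inch '[[[15,-22,5,0,0,1],[29.4,-43.3,10,0,0,1.7],[29.4,-43.3,30,0,0,1.7],[29.4,-43.3,55,0,0,1.7],[29.4,-43.3,75,0,0,1.7],[29.4,-43.3,89,0,0,1.7],[29.4,-43.3,89,0,0,1.7]]]' && python3 -c "
from h import *
to([.501,-.179,.156],78.4)
s=viewer.snapshot('wrist'); save(s,'w2.png')"
```

```text
t: 3.55
position: [0.5006, -0.1784, 0.1554]
tcp_rot: [-0.001, 0.101, 0.995, 0.0]
contact_force: [0.1, -0.3, 0.3]
opening: 0.0852
shift [-0.5 -0.5 -0.6] turn [ 0.04 -0.11  0.04] t 3.55 F [ 0.1 -0.3  0.3] pos [ 0.5006 -0.1784  0.1554]
```

View pics/w2.png

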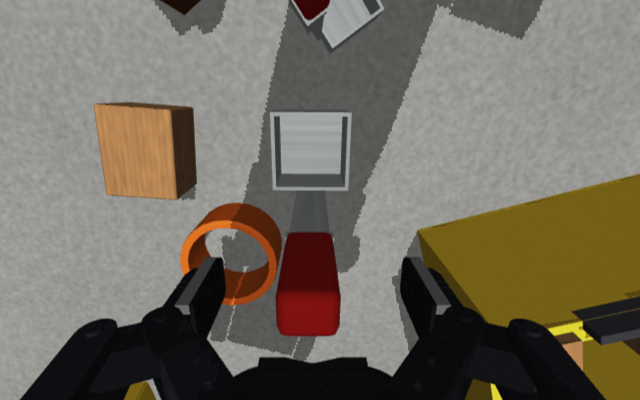

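The grip (308,300) is centred between the fingers, so I close on it.

```bash
python3 -m inch '[[[0,0,0,0,0,0],[0,0,0,0,0,0],[0,0,0,0,0,0],[0,0,0,0,0,0],[0,0,0,0,0,0],[0,0,0,0,0,0]]]' 0 60 && python3 -m inch '[[[0,0,-5,0,0,0],[0,0,-20,0,0,0],[0,0,-40,0,0,0],[0,0,-62,0,0,0],[0,0,-80,0,0,0],[0,0,-85,0,0,0],[0,0,-85,0,0,0],[0,0,-85,0,0,0]]]' && python3 -c "
from h import *
to([.501,-.179,.241],78.4)
s=viewer.snapshot('wrist'); save(s,'w3.png')
s=viewer.snapshot('scene'); save(s,'s3.png')"
```

```text
t: 4.35
position: [0.5018, -0.1799, 0.1568]
tcp_rot: [0.001, 0.101, 0.995, -0.0]
contact_force: [0.7, -1.8, 3.0]
opening: 0.0253
t: 5.35
position: [0.5008, -0.1792, 0.2402]
tcp_rot: [-0.001, 0.101, 0.995, 0.0]
contact_force: [-0.5, -0.3, -1.8]
opening: 0.0253
shift [-0.1  0.3 -0.8] turn [ 0.03 -0.1  -0.01] t 5.35 F [-0.5 -0.3 -1.8] pos [ 0.5008 -0.1792  0.2402]
```

View pics/w3.png

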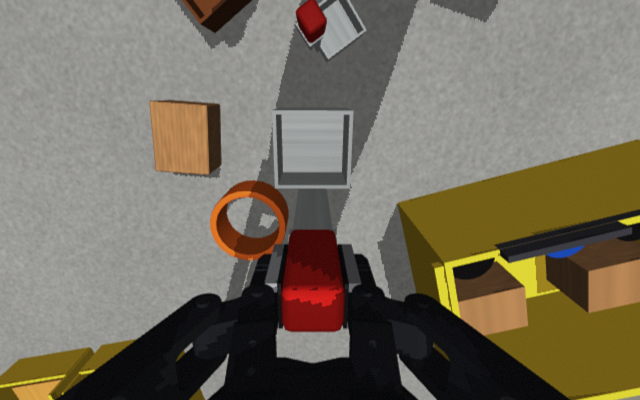

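View pics/s3.png

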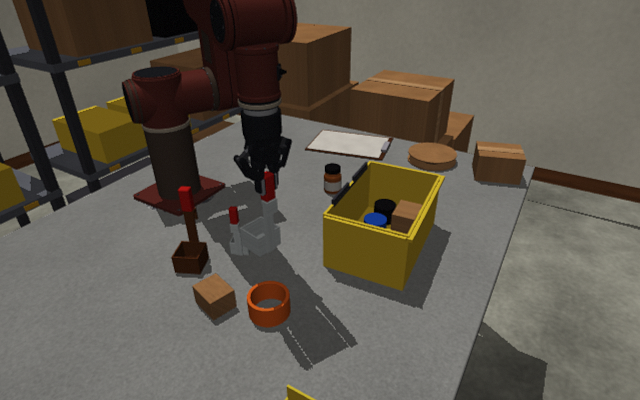

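```bash
python3 -c "
from h import *
s=viewer.snapshot('wrist')
c=[ray(s,u,v,.048+.0845) for u,v in((272.5,109.5),(352,109.5),(350.5,187.5),(275,187.5))]
o=telemetry.get_obs(); T=rot(o['tcp_rot'])
print(1000*T.inv().apply(np.mean(c,0)-o['position']))
for a,b in((0,1),(3,2),(0,3),(1,2)):
    d=c[b]-c[a]; print(T.inv().apply(d)*1000)
to([.45,-.03,.262],94.1)"
```

```text
[ 3.83425408e+01 -1.14346793e-02  1.07990001e+02]
[1.27112299e-02 6.23234703e+01 2.67250810e-02]
[4.14647045e-03 6.41757556e+01 2.75060915e-02]
[-63.86725255  -0.49646393  -0.09500402]
[-63.87581731   1.35582139  -0.09422301]
shift [ 80.  136.  -21.4] turn [  0.04  -0.08 -15.71] t 5.5 F [-0.4 -0.7 -2. ] pos [ 0.501  -0.1793  0.2404]
```

```bash
python3 -m inch '[[[8,14,-10,0,0,-2],[22,38,-21,0,0,-4],[38,65,-21,0,0,-7],[54,92,-21,0,0,-10],[68,116,-21,0,0,-13],[77,131,-21,0,0,-15],[80,136,-21,0,0,-15.7],[80,136,-21,0,0,-15.7]]]' && python3 -c "
from h import *
to([.45,-.03,.262],94.1)
s=viewer.snapshot('wrist'); save(s,'w4.png')"
```

```text
t: 6.5
position: [0.4505, -0.0302, 0.2625]
tcp_rot: [0.0, -0.036, 0.999, -0.0]
contact_force: [1.1, -0.3, -0.9]
opening: 0.0252
shift [0.5 0.2 0.5] turn [-0.02  0.03  0.01] t 6.5 F [ 1.1 -0.3 -0.9] pos [ 0.4505 -0.0302  0.2625]
```

View pics/w4.png

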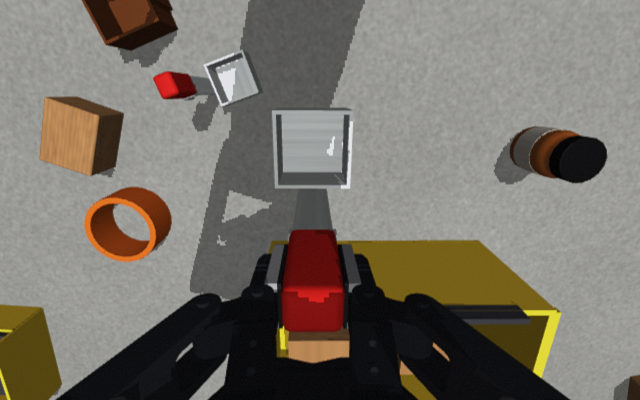

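```bash
python3 -m inch '[[[-8,-15,-2,0,0,0],[-20,-35,-5,0,0,0],[-30,-55,-8,0,0,0],[-35,-65,-8,0,0,0],[-35,-65,-8,0,0,0],[-35,-65,-8,0,0,0]]]' && python3 -c "
from h import *
s=viewer.snapshot('wrist'); save(s,'w5.png'); import pickle; pickle.dump(s,open('w5.pkl','wb'))
cv2.imwrite('pics/c5.png',cv2.resize(s['frame'][200:330,380:580,::-1],None,fx=4,fy=4,interpolation=cv2.INTER_CUBIC))"
```

```text
t: 7.3
position: [0.4896, -0.0923, 0.27]
tcp_rot: [-0.0, -0.036, 0.999, 0.0]
contact_force: [-0.7, 0.5, -1.4]
opening: 0.0256
```

View pics/w5.png

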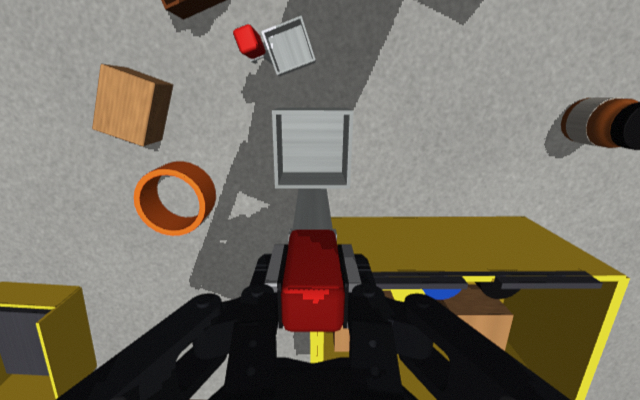

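View pics/c5.png

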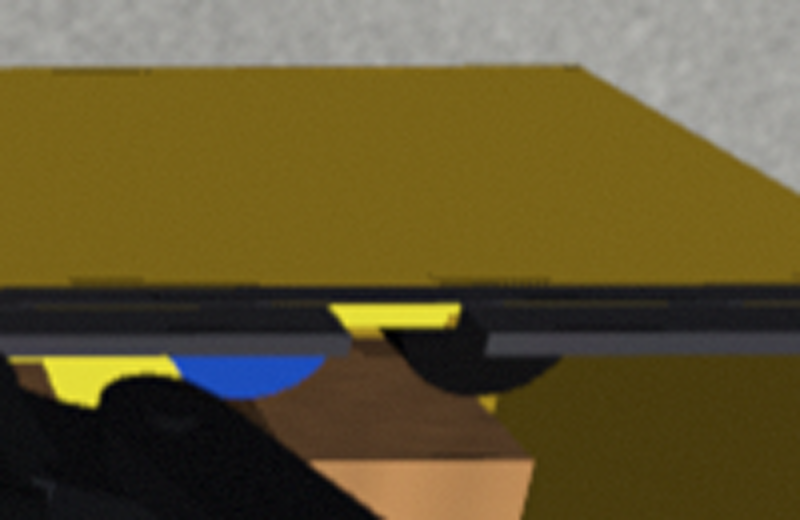

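```bash
python3 -c "
from h import *
import pickle; s=pickle.load(open('w5.pkl','rb'))
f=lambda u,v,z:ray(s,380+u/4-.4,200+v/4-.4,z)
n=np.array([np.cos(np.radians(4.1)),np.sin(np.radians(4.1))]); t=np.array([-n[1],n[0]])
for p in((352,331,.165),(485,331,.165),(352,355,.165),(486,355,.165),(330,303,.153),(462,303,.153),(5,355,.165),(795,356,.165),(5,287,.153),(795,287,.153)):
    q=f(*p)[:2]; print(p,np.round(q,4),'n',np.round(q@n,4),'t',np.round(q@t,4))
b=np.array([.6675,.0744]); print(b@n-.097,b@t)
o=telemetry.get_obs(); q=np.array(o['position'][:2]); print(q@n,q@t)
"
```

```text
(352, 331, 0.165) [0.5646 0.059 ] n 0.5674 t 0.0185
(485, 331, 0.165) [0.5624 0.0901] n 0.5674 t 0.0497
(352, 355, 0.165) [0.5711 0.0605] n 0.574 t 0.0195
(486, 355, 0.165) [0.5689 0.0921] n 0.574 t 0.0512
(330, 303, 0.153) [0.5648 0.0594] n 0.5676 t 0.0189
(462, 303, 0.153) [0.5625 0.0915] n 0.5676 t 0.051
(5, 355, 0.165) [ 0.577  -0.0212] n 0.574 t -0.0624
(795, 356, 0.165) [0.564 0.165] n 0.5743 t 0.1242
(5, 287, 0.153) [ 0.566  -0.0202] n 0.5631 t -0.0606
(795, 287, 0.153) [0.5524 0.1709] n 0.5632 t 0.131
0.574111132464757 0.026485050157994378
0.4817619689954255 -0.12683108620486255
```

```bash
cat >> h.py <<'E'
n=np.array([np.cos(np.radians(4.05)),np.sin(np.radians(4.05))]); t=np.array([-n[1],n[0]])
def nt(N,Tt,z):
    o=telemetry.get_obs(); q=np.array(o['position'][:2]); print("n,t,z",np.round([q@n,q@t,o['position'][2]],4))
    p=N*n+Tt*t; to([p[0],p[1],z],94.05)
E
python3 -c "
from h import *
nt(.5677,.017,.240)"
```

```text
n,t,z [ 0.4819 -0.1264  0.2701]
shift [-86.  143.3  30.1] turn [ 0.03 -0.03  0.06] t 7.35 F [-0.5  0.8 -1.6] pos [ 0.4896 -0.0921  0.2701]
```

```bash
python3 -m inch '[[[-6,15,0,0,0,0],[-18,45,0,0,0,0],[-34,80,0,0,0,0],[-50,115,0,0,0,0],[-65,136,0,0,0,0],[-78,143,5,0,0,0],[-84,143,15,0,0,0],[-86,143,20,0,0,0]]]' && python3 -m inch '[[[0,0,0,0,0,0],[0,0,0,0,0,0]]]' && python3 -c "
from h import *
nt(.5677,.017,.220)
s=viewer.snapshot('scene'); save(s,'s6.png'); cv2.imwrite('pics/c6.png',cv2.resize(s['frame'][120:270,260:430,::-1],None,fx=4,fy=4,interpolation=cv2.INTER_CUBIC))"
```

```text
t: 8.35
position: [0.5651, 0.0557, 0.2487]
tcp_rot: [-0.001, -0.035, 0.999, -0.0]
contact_force: [0.5, -0.1, -2.0]
opening: 0.0252
t: 8.6
position: [0.5654, 0.0556, 0.2504]
tcp_rot: [0.0, -0.035, 0.999, -0.0]
contact_force: [0.7, -1.1, -0.9]
opening: 0.0251
n,t,z [0.5679 0.0156 0.2504]
shift [ 0.2  1.4 30.4] turn [-0.    0.   -0.02] t 8.6 F [ 0.7 -1.1 -0.9] pos [0.5654 0.0556 0.2504]
```

View pics/c6.png

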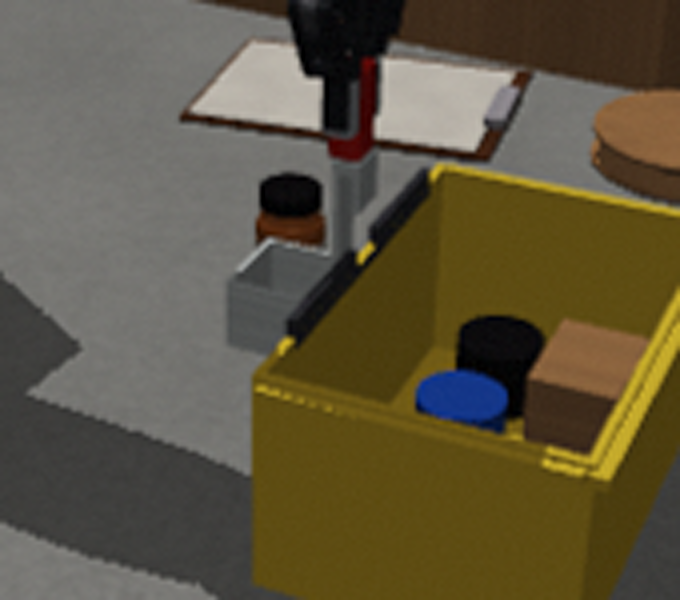

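The hook hangs above the rail, cup outside and the slot visible just beyond. I lower gently.

```bash
python3 -m inch '[[[0,0,8,0,0,0],[0,0,18,0,0,0],[0,0,27,0,0,0],[0,0,31,0,0,0],[0,0,32,0,0,0],[0,0,32,0,0,0]]]' && python3 -m inch '[[[0,0,0.7,0,0,0],[0,0,1.5,0,0,0],[0,0,2.2,0,0,0],[0,0,3,0,0,0],[0,0,3.7,0,0,0],[0,0,4.5,0,0,0]]]' && python3 -m inch '[[[0,0,1.5,0,0,0],[0,0,3,0,0,0],[0,0,5,0,0,0],[0,0,7,0,0,0],[0,0,8,0,0,0],[0,0,8,0,0,0]]]' && python3 -c "
from h import *
nt(.5677,.017,.191)"
```

```text
t: 9.4
position: [0.5657, 0.0562, 0.2185]
tcp_rot: [0.0, -0.036, 0.999, -0.0]
contact_force: [0.0, 0.6, -2.1]
opening: 0.0258
t: 10.15
position: [0.5655, 0.0562, 0.2138]
tcp_rot: [0.0, -0.036, 0.999, -0.0]
contact_force: [-0.3, -0.1, -2.9]
opening: 0.0253
t: 10.9
position: [0.5654, 0.0562, 0.2057]
tcp_rot: [-0.0, -0.036, 0.999, 0.0]
contact_force: [-0.1, -0.1, -0.6]
opening: 0.0252
n,t,z [0.568  0.0162 0.2057]
shift [ 0.3  0.8 14.7] turn [ 0.   -0.01  0.04] t 10.9 F [-0.1 -0.1 -0.6] pos [0.5654 0.0562 0.2057]
```

```bash
python3 -m inch '[[[0,0,2,0,0,0],[0,0,5,0,0,0],[0,0,8,0,0,0],[0,0,10,0,0,0],[0,0,11,0,0,0],[0,0,11.5,0,0,0],[0,0,11.5,0,0,0]]]' && python3 -m inch '[[[0,0,0.5,0,0,0],[0,0,1,0,0,0],[0,0,1.5,0,0,0],[0,0,2,0,0,0],[0,0,2,0,0,0]]]'  && python3 -m inch '[[[0,0,0.3,0,0,0],[0,0,0.6,0,0,0],[0,0,1,0,0,0],[0,0,1,0,0,0]]]'
```

```text
t: 11.78
position: [0.5655, 0.0563, 0.1943]
tcp_rot: [0.0, -0.036, 0.999, -0.0]
contact_force: [0.1, 0.1, -2.4]
opening: 0.0251
t: 12.4
position: [0.5655, 0.0562, 0.1922]
tcp_rot: [-0.0, -0.036, 0.999, 0.0]
contact_force: [0.3, -1.0, -2.4]
opening: 0.0254
t: 12.9
position: [0.5656, 0.0562, 0.1917]
tcp_rot: [0.0, -0.036, 0.999, -0.0]
contact_force: [-0.5, -0.1, 1.1]
opening: 0.0256
```

Contact with the rail top at TCP z 0.1917 (about 3 N). I slide towards +y under light load.

```bash
python3 -m inch '[[[0,1.5,0.2,0,0,0],[0,3,0.2,0,0,0],[0,4.5,0.2,0,0,0],[0,6,0.2,0,0,0],[0,7.5,0.2,0,0,0],[0,9,0.2,0,0,0],[0,9,0.2,0,0,0]]]' && python3 -m inch '[[[0,1,0,0,0,0],[0,2,0,0,0,0],[0,3,0,0,0,0],[0,4,0,0,0,0],[0,5,0,0,0,0],[0,5,0,0,0,0]]]' ; python3 -c "
from h import *
nt(.5677,.0345,.191)"
```

```text
t: 13.78
position: [0.5652, 0.0652, 0.1916]
tcp_rot: [0.0, -0.036, 0.999, -0.0]
contact_force: [0.6, -1.3, 4.8]
opening: 0.0258
t: 14.52
position: [0.5647, 0.0704, 0.1914]
tcp_rot: [0.0, -0.036, 0.999, 0.0]
contact_force: [-0.4, -1.8, 5.0]
opening: 0.0252
n,t,z [0.5683 0.0303 0.1914]
shift [0.6 4.2 0.4] turn [0.   0.04 0.04] t 14.525 F [-0.4 -1.8  5. ] pos [0.5647 0.0704 0.1914]
```

```bash
for i in 1 2 3; do :; done; python3 -m inch '[[[0,0.5,0,0,0,0],[0,1,0,0,0,0],[0,1,0,0,0,0]]]' && python3 -m inch '[[[0,0.5,0,0,0,0],[0,1,0,0,0,0],[0,1,0,0,0,0]]]' && python3 -m inch '[[[0,0.5,0,0,0,0],[0,1,0,0,0,0],[0,1,0,0,0,0]]]'
```

```text
t: 14.9
position: [0.5645, 0.0713, 0.1912]
tcp_rot: [0.0, -0.036, 0.999, 0.0]
contact_force: [1.4, -2.7, 4.4]
opening: 0.0258
t: 15.28
position: [0.5632, 0.073, 0.1897]
tcp_rot: [-0.002, -0.036, 0.999, 0.001]
contact_force: [-0.7, 0.1, -1.4]
opening: 0.0255
t: 15.65
position: [0.564, 0.0734, 0.1907]
tcp_rot: [-0.0, -0.036, 0.999, 0.0]
contact_force: [-0.4, -0.1, -1.8]
opening: 0.0253
```

The load vanished at t≈0.033, so the hook edge has passed the slot edge, as the vision estimate predicted. I centre by +1 mm and lower.

```bash
python3 -m inch '[[[0,0.7,0,0,0,0],[0,1.2,0,0,0,0],[0,1.2,0.7,0,0,0],[0,1.2,1.5,0,0,0],[0,1.2,2.2,0,0,0],[0,1.2,3,0,0,0],[0,1.2,3,0,0,0]]]' && python3 -c "
from h import *
nt(.5677,.0345,.179)"
```

```text
t: 16.52
position: [0.5641, 0.0744, 0.188]
tcp_rot: [-0.0, -0.036, 0.999, -0.0]
contact_force: [0.7, 0.4, -1.0]
opening: 0.0257
n,t,z [0.568  0.0343 0.188 ]
shift [0.3 0.2 9. ] turn [-0.   -0.01  0.04] t 16.525 F [ 0.7  0.4 -1. ] pos [0.5641 0.0744 0.188 ]
```

```bash
python3 -m inch '[[[0,0,0.8,0,0,0],[0,0,1.6,0,0,0],[0,0,2.4,0,0,0],[0,0,3.2,0,0,0],[0,0,4,0,0,0],[0,0,4.5,0,0,0],[0,0,4.5,0,0,0]]]' && python3 -m inch '[[[0,0,0.5,0,0,0],[0,0,1,0,0,0],[0,0,1.5,0,0,0],[0,0,2,0,0,0],[0,0,2.5,0,0,0],[0,0,3,0,0,0],[0,0,3,0,0,0]]]' && python3 -m inch '[[[0,0,0.4,0,0,0],[0,0,0.8,0,0,0],[0,0,0.8,0,0,0]]]' && python3 -c "
from h import *
nt(.5677,.0345,.179)"
```

```text
t: 17.4
position: [0.5642, 0.0744, 0.1836]
tcp_rot: [-0.0, -0.036, 0.999, -0.0]
contact_force: [0.2, 0.2, -2.0]
opening: 0.0258
t: 18.27
position: [0.5642, 0.0744, 0.1805]
tcp_rot: [-0.0, -0.036, 0.999, -0.0]
contact_force: [-0.9, -0.6, -2.3]
opening: 0.0253
t: 18.65
position: [0.5642, 0.0744, 0.1798]
tcp_rot: [0.0, -0.036, 0.999, 0.0]
contact_force: [0.3, 0.3, -2.1]
opening: 0.0253
n,t,z [0.5681 0.0344 0.1798]
shift [0.4 0.1 0.8] turn [0.   0.   0.04] t 18.65 F [ 0.3  0.3 -2.1] pos [0.5642 0.0744 0.1798]
```

```bash
python3 -m inch '[[[0,0,0.3,0,0,0],[0,0,0.6,0,0,0],[0,0,0.6,0,0,0]]]' && python3 -c "
from h import *
nt(.5677,.0345,.179)
s=viewer.snapshot('scene'); save(s,'s7.png'); cv2.imwrite('pics/c7.png',cv2.resize(s['frame'][120:270,260:430,::-1],None,fx=4,fy=4,interpolation=cv2.INTER_CUBIC))"
```

```text
t: 19.02
position: [0.5644, 0.0744, 0.1797]
tcp_rot: [0.0, -0.036, 0.999, -0.0]
contact_force: [-2.1, -0.3, 2.8]
opening: 0.0254
n,t,z [0.5682 0.0344 0.1797]
shift [0.5 0.1 0.7] turn [-0.    0.03  0.04] t 19.025 F [-2.1 -0.3  2.8] pos [0.5644 0.0744 0.1797]
```

View pics/c7.png

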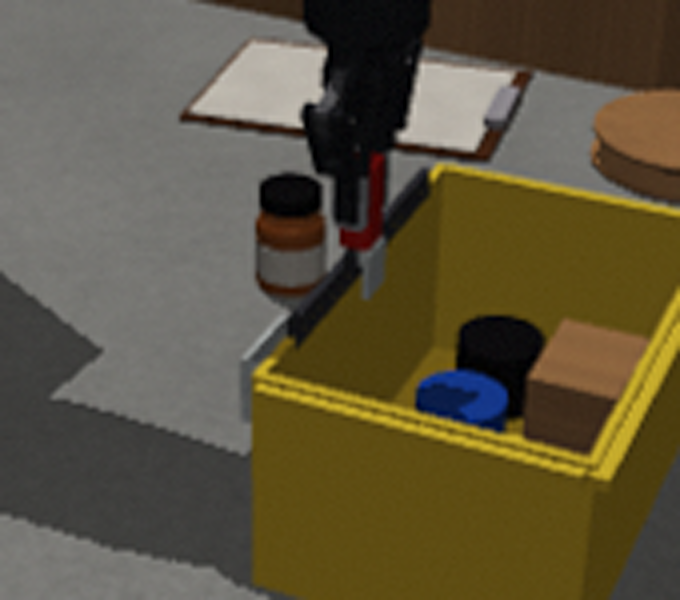

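The hook is down 12 mm from the rail-top contact, with the tongue inside the bin and the cup outside. I release.

```bash
python3 -m inch '[[[0,0,-0.3,0,0,0],[0,0,-0.3,0,0,0],[0,0,-0.3,0,0,0],[0,0,-0.3,0,0,0],[0,0,-0.3,0,0,0],[0,0,-0.3,0,0,0]]]' 1 && python3 -m inch '[[[0,0,-5,0,0,0],[0,0,-20,0,0,0],[0,0,-45,0,0,0],[0,0,-75,0,0,0],[0,0,-100,0,0,0],[0,0,-110,0,0,0],[0,0,-110,0,0,0]]]' && python3 -m inch '[[[15,-20,0,0,0,0],[35,-45,0,0,0,0],[50,-70,0,0,0,0],[60,-90,0,0,0,0],[60,-100,0,0,0,0],[60,-100,0,0,0,0],[60,-100,0,0,0,0]]]' && python3 -c "
from h import *
import pickle
for k in('scene','top','wrist'):
    s=viewer.snapshot(k); save(s,k+'8.png'); pickle.dump(s,open(k+'8.pkl','wb'))
    for tt in ('carton','tape','jar','scoop_grip','scoop_hook'):
        for b in finder.boxes_of(tt,s)[:3]: print(k,tt,round(b['p'],2),np.round(w(s,b['position']),3))
s=pickle.load(open('scene8.pkl','rb'))
cv2.imwrite('pics/c8.png',cv2.resize(s['frame'][120:270,260:430,::-1],None,fx=4,fy=4,interpolation=cv2.INTER_CUBIC))"
```

```text
t: 19.82
position: [0.5642, 0.0744, 0.1795]
tcp_rot: [0.0, -0.036, 0.999, 0.0]
contact_force: [0.3, 0.3, 0.2]
opening: 0.0853
t: 20.7
position: [0.5646, 0.0744, 0.2905]
tcp_rot: [0.001, -0.036, 0.999, -0.0]
contact_force: [-0.4, 0.0, -0.2]
opening: 0.0854
t: 21.58
position: [0.5116, -0.029, 0.2891]
tcp_rot: [-0.0, -0.036, 0.999, 0.0]
contact_force: [-1.0, -0.8, 0.0]
opening: 0.0854
scene carton 0.83 [ 0.456 -0.323  0.046]
scene tape 0.61 [ 0.556 -0.272  0.034]
scene tape 0.16 [ 0.453 -0.327  0.045]
scene jar 0.62 [0.427 0.232 0.052]
scene scoop_grip 0.82 [ 0.286 -0.218  0.04 ]
scene scoop_grip 0.68 [0.565 0.062 0.174]
scene scoop_grip 0.64 [ 0.455 -0.325  0.047]
scene scoop_hook 0.92 [0.569 0.061 0.174]
scene scoop_hook 0.83 [ 0.286 -0.225  0.045]
scene scoop_hook 0.73 [ 0.369 -0.149  0.034]
top carton 0.68 [ 0.438 -0.309  0.049]
top carton 0.33 [0.539 0.073 0.041]
top tape 0.83 [ 0.55  -0.272  0.047]
top jar 0.66 [0.413 0.24  0.085]
top scoop_grip 0.7 [0.537 0.071 0.037]
top scoop_grip 0.7 [ 0.366 -0.14   0.007]
top scoop_grip 0.67 [ 0.289 -0.234  0.039]
top scoop_hook 0.84 [0.538 0.067 0.042]
top scoop_hook 0.77 [ 0.291 -0.234  0.041]
top scoop_hook 0.75 [ 0.366 -0.134 -0.001]
wrist carton 0.65 [ 0.433 -0.299  0.049]
wrist tape 0.7 [ 0.548 -0.271  0.033]
wrist tape 0.66 [ 0.433 -0.296  0.049]
wrist jar 0.67 [0.416 0.235 0.073]
wrist scoop_grip 0.73 [ 0.365 -0.141  0.03 ]
wrist scoop_grip 0.71 [0.55  0.073 0.064]
wrist scoop_hook 0.83 [ 0.364 -0.142  0.023]
wrist scoop_hook 0.76 [0.555 0.073 0.065]
```

View pics/c8.png

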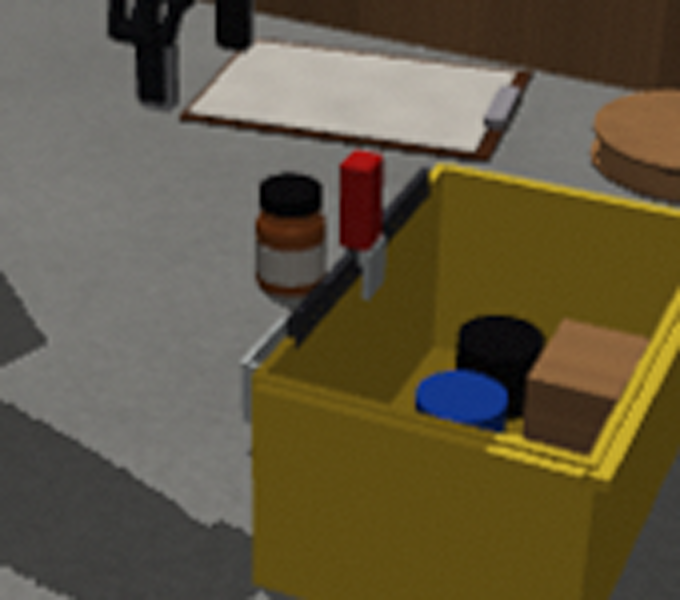

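View pics/wrist8.png

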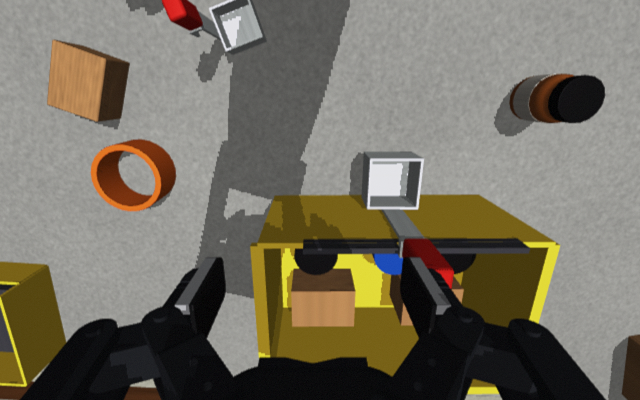

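View pics/top8.png

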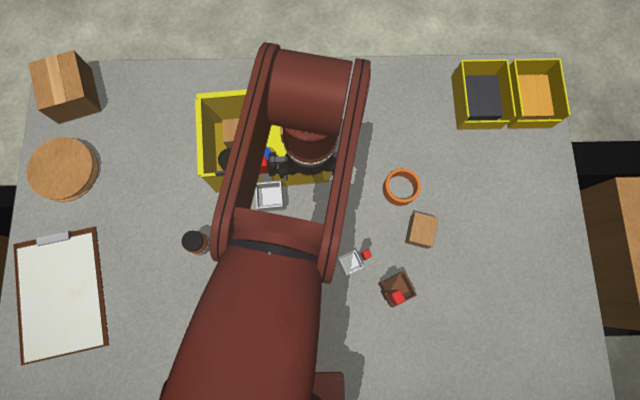

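The scoop hangs in the slot and the gripper is clear of it. Before handing in I check its lean and height numerically, by predicting where the points should appear.

```bash
python3 -c "
from h import *
import pickle
s=pickle.load(open('wrist8.pkl','rb')); sc=pickle.load(open('scene8.pkl','rb'))
hk=.5709*n+.0344*t; H=np.array([*hk,.153])
for lean in(0,.05,.1):
  for dz in(0,.012):
    Q=R.from_euler('z',4.05,degrees=True)*R.from_euler('y',lean)
    P=lambda x,y,z:H+[0,0,dz]+Q.apply(np.array([x-41,y,z-130])/1000)
    print(lean,dz,'wrist rim',[np.round(proj(s,P(a,b,48))).tolist() for a,b in((-32,-32),(-32,32),(32,32),(32,-32))],'scene griptop crop',np.round((proj(sc,P(38,0,198))-[260,120])*4),'tongue tip',np.round((proj(sc,P(50,-14,106))-[260,120])*4),np.round((proj(sc,P(50,14,106))-[260,120])*4))
"
```

```text
0 0 wrist rim [[370.0, 157.0], [424.0, 157.0], [418.0, 208.0], [367.0, 208.0]] scene griptop crop [361. 156.] tongue tip [366. 299.] [383. 279.]
0 0.012 wrist rim [[372.0, 159.0], [427.0, 159.0], [421.0, 211.0], [368.0, 211.0]] scene griptop crop [362. 138.] tongue tip [366. 283.] [383. 263.]
0.05 0 wrist rim [[371.0, 154.0], [425.0, 154.0], [418.0, 205.0], [367.0, 205.0]] scene griptop crop [366. 157.] tongue tip [364. 299.] [381. 279.]
0.05 0.012 wrist rim [[373.0, 156.0], [429.0, 156.0], [422.0, 208.0], [369.0, 208.0]] scene griptop crop [367. 139.] tongue tip [364. 283.] [381. 263.]
0.1 0 wrist rim [[371.0, 152.0], [427.0, 152.0], [419.0, 202.0], [367.0, 202.0]] scene griptop crop [371. 158.] tongue tip [362. 299.] [379. 279.]
0.1 0.012 wrist rim [[373.0, 154.0], [431.0, 154.0], [422.0, 205.0], [369.0, 205.0]] scene griptop crop [372. 140.] tongue tip [363. 283.] [380. 263.]
```

Image: rim near (367–422, 155–209), grip top (361,158), tongue tip (368,299). These match the fully seated, almost upright prediction, so I hand in.

```bash
python3 -c "
from workcell import job
print(job.hand_in())"
```

```text
the job is handed in; nothing more can be done
None
```

The large aluminium scoop now hangs by its hook in the rail slot, cup outside the bin. The job is handed in; no verdict was reported.

- **Feeling for the slot:** I lowered the hook onto the rail top and slid it towards +y at roughly 3–7 N. The load vanished where the camera had put the slot edge. I centred it by about 1 mm, lowered it 12 mm to the slot floor (about 5 N) and released. I saw no higher contact force, though I read it only at the end of each move.
- **Seating check:** the grip top, cup rim and tongue tip appear within a few pixels of where a fully seated, nearly upright scoop should show. A scoop left on top of the rail would show the grip top about 18 px higher in the 4x crop.
- **Other objects:** the carton, tape roll and jar are within about 3 mm of their starting positions, as seen by the finder. The gripper is well clear.
- **Disagreements:** the finder's scoop depths in the last pictures were rough. The first top-view estimate of the wall was about 3–4 mm off the wrist view, and I used the wrist view.

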